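# Clamp the tube rack on the bench shaker

### The arm

A 7-joint arm with a two-finger parallel gripper is mounted at the origin on the work surface. World frame = base frame: x ahead of the robot, y to its left, z up, the work surface at z = 0. Lengths are in m, angles in rad, forces in N, time in s.
With the tool pointing down it reaches from about 0.425 to 0.925 m from the base axis. Payload 6.8 kg.
Tool frame: the origin (TCP) lies at the very end of the fingers, on their centre line; the grasp point (between the pads) lies 19 mm behind it; z points along the fingers, x is the direction in which the jaws open and shut, and the axes are right-handed (so a half turn about z gives the same grasp; the last joint's range is limited). The gripper opens to 85 mm and grips with 20 to 120 N. Pads are 22 mm wide; open, the fingers measure 114 mm over their backs; the gripper's body (76 mm by 85 mm) begins 54 mm behind the grasp point. The pads swing forward as they close: fully open they stand 13 mm farther back than shut.
Start: joints at [-0.108, 0.477, 0.022, 1.555, -0.011, 1.109, -0.083], TCP at [0.675, 0, 0.231] pointing down, gripper open.
Joint ranges: [-2.96, 2.96], [-0.34, 2.1], [-1.41, 1.46], [0.24, 2.44], [-1.37, 4.51], [0.17, 1.92], [-2.96, 2.96]. Speed limits (rad/s): [2.39, 2.39, 3.14, 3.14, 3.14, 3.14, 3.14].

### API

Orientations are given as a unit quaternion [w, x, y, z].
In Python, from station import bot gives the robot as it stands.
- The arm moves only by the shell command python3 -m creep 'ROWS' [FORCE]. ROWS is JSON, a list that holds one entry, the list of rows, each a list of 7 numbers: the shift along the tool's x, y, z in cm, then the turn, a rotation vector about the tool's x, y, z in rad, then the opening, from 0 (shut) to 1 (fully open). In form: [[[dx, dy, dz, wx, wy, wz, claw], ...]]. A call has 1 to 10 rows; each row is the pose to reach, as a shift and turn from the pose commanded when the call began, along the tool's axes at that moment; what a row does not reach only later rows make up. A row lasts 1/8 s, in which the tool goes at most 62.5 mm and 10.7 degrees, less where a joint would pass 70% of its speed; a pose out of reach is approached as far as the arm can. A call with a gripper value outside its range is refused whole. The fingers move at their own pace and stop on an object; FORCE is the grip in N (left out, the last holds). Time passes only in rows, so rows that repeat a pose let the fingers close. It gives the time, the measured TCP pose, the force and the opening at its end, in the units of the state.
- bot.get_obs(): the state, without advancing time (a new reading comes with each control period).
- bot.read_camera(name): name is "scene" or "side" or "wrist"; returns (picture, depth): 480x640x3 uint8, blue, green, red; 480x640 float32, m along the optical axis (not along the pixel's ray), 0 where there is no reading.
- bot.calibration(name): a dict with "mtx" (3x3 intrinsics, pixels), "rvec" (rotation vector, rad) and "tvec" (3), from world to camera coordinates, as OpenCV has them. Camera axes: x right, y down, z forward; pixel columns grow to the right and rows downward; lengths in m; the calibration is good to about 2 mm. A picture is of the moment at which its call begins: read the wrist's pose just before it. calibration takes no time and is no camera call; for the wrist camera it gives the pose at the moment of the call.
- bot.hand_in(): hands the job in, once; it reports no verdict.
Trained networks look in the newest picture that a camera, given by its name, has taken for a name from the list of things; names that differ only in an ending like _2 or _b are one class to them, and where a whole thing is asked for, a point or a joint stands for the part that bears it (a point fixed in the world has none). Each returns a list of dicts, best first, with "p" (0 to 1); they miss things now and then, are a little off and sometimes report something else, mostly with a low value. They report only what shows in the picture. A call takes as long as a camera call.
- bot.find_in(camera, label): "xy" ([column, row] in pixels, amid what is visible of it).
- bot.silhouettes(camera, label): "mask" (480x640 bool, what is visible of it) and "xy" ([column, row] in pixels, amid what is visible of it).
The state is a dict: "t": time; "q": joint angles; "joint_vel": joint speeds; "joint_torque": joint torques, N m; "eef_pos": TCP position; "tool_rot": TCP orientation; "contact_force": force on the tool from outside, world axes, zero at the start; "torque": the same for the moment, N m; "gripper_width": opening from 0.0 (shut) to 1.0 (fully open).
Only numpy, scipy, OpenCV 4.12 (cv2) and the standard library are available. Lean on these libraries where they do the work, as an engineer would, in place of code of your own. Each camera call takes 0.05 s, during which the arm holds its last target.

### The job

Get the tube rack on the bench shaker ready for shaking: first, with the clamp lever still up, push the rack straight back until it sits fully home against the back fence. Then swing the clamp lever over and down, outwards away from the rack, until it snaps past centre to its stop and the rubber shoe holds the rack against the side stop. Leave the rack flat on the platform, and leave the flask, the bottle and the tip box standing where they are.

Things in the scene. Friction and masses are not known exactly. Their poses are not given: they have to be found in the camera images.
- shaker: Low white laboratory shaker fixed to the bench; bare aluminium platform 300 (x) by 340 (y) mm, its top 100 mm above the bench. Origin: centre of its underside. +x: rear, away from the robot (yaw -0.4 to 0.25 rad); +y left; z up. Coordinates below are in this frame. Rack bay on top, open to the front (-x), between side stop and clamp shoe.
- back_fence (a point): Middle of the top edge of the back fence's front face: a low dark steel strip 25 mm high along y (-80 to 110 mm) on the platform, front face at x = 75 mm.
- side_stop (a point): Middle of the top edge of the side stop's inner face: a low dark steel strip 40 mm high along x (-40 to 85 mm) on the platform's left, inner face (towards the rack) at y = 100 mm.
- rack: Loose white tube rack, 100 (x) by 120 (y) by 55 mm high; its 12 grey tube caps stand to 70 mm; 0.25 to 0.5 kg. Origin: centre of its underside. Starts on the platform 42 to 78 mm short of the back fence, 3 to 6 mm clear of the side stop, within 0.03 rad of the shaker's yaw. Fully home: x = 25; clamped: y = 40, z = 100 mm. A few newtons low on the middle of its front (-x) face slide it.
- clamp_lever (a joint): Cam lever angle, rad. 0: open (start), standing up and leaning 0.23 rad past vertical towards the rack (+y). Grows as it swings over towards -y, about an axis along the shaker's x, to 1.8: clamped, level, pointing to -y. Dead centre is 1.5: before it a spring returns the lever to 0 if let go (up to about 6 N at the handle), past it the spring snaps it on to 1.8 and holds it.
- lever_pivot (a point): Axis of the cam lever: x = 25, y = -110, z = 132 mm in the shaker frame. It sits in a dark steel bracket on the platform's right (x -3 to 53, y -140 to -56, up to 149 mm above the bench).
- lever_tip (a point): Outer end of the cam lever, 110 mm from the pivot, on the lever's middle line. Flat steel bar 10 mm thick and 18 mm wide (along the shaker's x); its outer 65 mm is a black plastic grip 14 mm thick and 26 mm wide.
- clamp_shoe: Round black rubber shoe, 26 mm diameter, 12 mm thick, on the sprung plunger. Origin: centre of the face that presses the rack; open, it is at x = 25, y = -30, z = 132 mm in the shaker frame. The lever drives it 12.5 mm along +y; with the rack in place it stops on the rack's -y side and presses with 8 to 16 N.
- flask: Bystander: conical glass flask with stopper, 84 mm wide, 142 mm tall, on the bench left of the shaker. Origin: centre of its underside.
- bottle: Bystander: amber bottle, 68 mm diameter, 130 mm tall, on the bench right of the shaker, to the rear. Origin: centre of its underside.
- tip_box: Bystander: open white pipette-tip box, 85 by 125 by 60 mm tall, on the bench right of the shaker, to the front. Origin: centre of its underside.

How it is judged:
By the outcome, as a careful person would: the job done as asked, in the order asked, and still so for the second after the job is handed in, with the robot touching nothing.
It also fails if it takes over 50 s, if anything falls off the work surface, if the arm or the gripper's body presses on something with over 40 N, if the wrist force passes 120 N, or if a joint passes its speed limit or range.

## Working session

There is one attempt and no reset: what is moved stays moved. The work goes in short steps, Python scripts to look and compute and a shell command to move; the robot and the scene stay as the last step left them, time stands still between calls to the robot, and variables do not carry over. Pictures are saved under pics/ and viewed, and the job is handed in when it is done.

```bash
ls; mkdir -p pics; cat > h.py <<'E'
import numpy as np, cv2
from station import bot
from scipy.spatial.transform import Rotation as R
def cam(n):
    c=bot.calibration(n); K=np.array(c["mtx"],float); Rm=cv2.Rodrigues(np.array(c["rvec"],float))[0]; t=np.array(c["tvec"],float).reshape(3)
    return K,Rm,t
def cloud(n,depth,c=None):
    K,Rm,t=c or cam(n)
    v,u=np.mgrid[:480,:640]; z=depth
    P=np.stack([(u-K[0,2])/K[0,0]*z,(v-K[1,2])/K[1,1]*z,z],-1)
    return (P-t)@Rm
def proj(n,p,c=None):
    K,Rm,t=c or cam(n); q=np.atleast_2d(p)@Rm.T+t; q=q@K.T; return q[:,:2]/q[:,2:]
E
python3 - <<'E'
from h import *
for n in ["scene","side","wrist"]:
    im,d=bot.read_camera(n); cv2.imwrite(f"pics/{n}0.png",im); np.save(f"{n}0.npy",d); K,Rm,t=cam(n); print(n,-Rm.T@t)
    for l in ["shaker","back_fence","side_stop","rack","lever_pivot","lever_tip","clamp_shoe","flask","bottle","tip_box"]:
        r=bot.find_in(n,l)
        if r and r[0]["p"]>.3:
            u,v=map(int,r[0]["xy"]); print(l,r[0]["p"],r[0]["xy"],cloud(n,d)[min(v,479),min(u,639)].round(3))
print(bot.get_obs())
E
```

```text
pics
scene [ 1.11366227 -0.27916029  0.75644458]
shaker 0.85 [269.4, 300.6] [ 0.614 -0.095  0.118]
back_fence 0.73 [275.2, 300.8] [ 0.606 -0.08   0.1  ]
side_stop 0.91 [276.4, 303.3] [ 0.613 -0.082  0.1  ]
rack 0.72 [270.2, 298.7] [ 0.613 -0.092  0.12 ]
lever_pivot 0.94 [273.5, 302.2] [ 0.608 -0.085  0.1  ]
lever_tip 0.77 [241.4, 279.6] [ 0.61  -0.136  0.192]
clamp_shoe 0.53 [275.5, 282.7] [ 0.602 -0.075  0.142]
flask 0.75 [158.7, 408.5] [ 0.696 -0.32   0.095]
bottle 0.94 [160.5, 409.6] [ 0.697 -0.318  0.091]
tip_box 0.65 [112.3, 361.7] [ 0.539 -0.366  0.045]
side [ 0.51711125 -0.8052375   0.90719735]
shaker 0.97 [334.5, 321.2] [ 0.579 -0.134  0.13 ]
back_fence 0.67 [334.8, 327.2] [ 0.517 -0.805  0.907]
side_stop 0.64 [335.6, 325.8] [ 0.58  -0.15   0.137]
rack 0.9 [304.7, 273.4] [ 0.526 -0.033  0.155]
lever_pivot 0.77 [332.3, 322.4] [ 0.577 -0.117  0.107]
lever_tip 0.55 [346.6, 299.1] [ 0.599 -0.138  0.192]
clamp_shoe 0.54 [338.2, 293.1] [ 0.59  -0.077  0.144]
flask 0.69 [274.8, 223.7] [0.46  0.206 0.089]
bottle 0.83 [392.5, 435.1] [ 0.661 -0.342  0.091]
tip_box 0.61 [309.5, 449.8] [
[... 472 characters left out ...]
': array([-0.10808761,  0.47701795,  0.02241707,  1.55542803, -0.01147762,
        1.10932151, -0.08312679]), 'joint_vel': array([-0.00041672,  0.00041237, -0.00153857, -0.00154287,  0.00117895,
       -0.00141445,  0.0008736 ]), 'joint_torque': array([-3.37682906e-06, -5.96311927e+01,  1.60660923e+00, -2.81538391e+01,
        1.25165371e-02,  1.61522112e-03,  2.72449677e-05]), 'eef_pos': array([ 6.74994523e-01, -2.09275076e-05,  2.31284338e-01]), 'tool_rot': array([ 9.36925975e-06,  9.99999999e-01, -3.28913961e-05, -2.23081365e-05]), 'contact_force': array([-0.32821173,  0.49456112, -0.16104616]), 'torque': array([ 0.05353538, -0.02530322,  0.02445154]), 'gripper_width': 0.9993106496750922}
```

View pics/scene0.png

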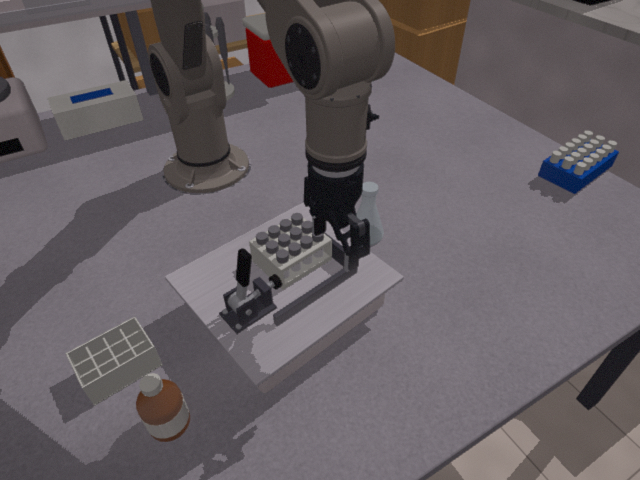

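View pics/side0.png

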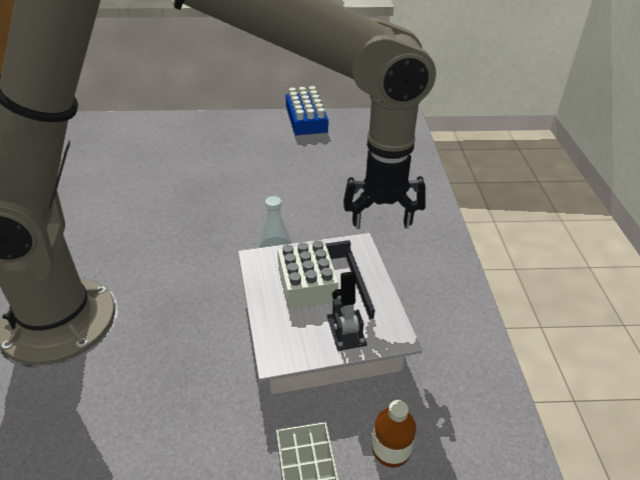

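View pics/wrist0.png

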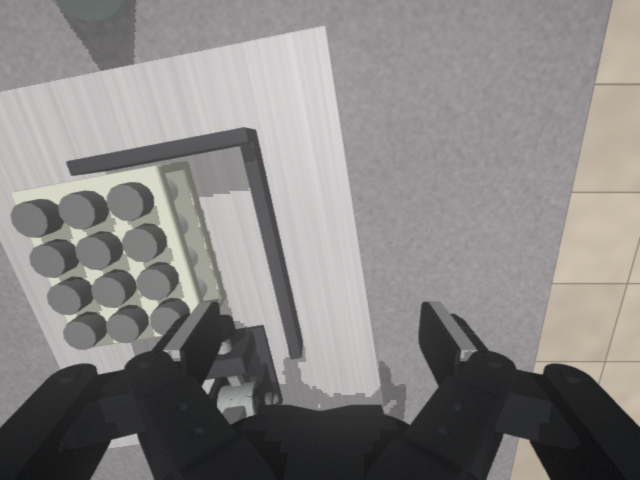

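The side view shows the rack at about (308,275), with the lever upright at (348,300), the fence at (357,280) and the box and bottle at the bottom. The wrist view shows the shaker turned by about +0.15 rad. Next I'll fit poses from the depth data.

```bash
python3 - <<'E'
from h import *
pts=[];allp=[]
for n in ["scene","side","wrist"]:
    d=np.load(n+"0.npy"); P=cloud(n,d); im=cv2.imread(f"pics/{n}0.png").astype(int); 
    ok=(d>0)
    Q=P[ok]; C=im[ok]; 
    np.save(n+"_P.npy",np.hstack([Q,C]))
    m=(abs(Q[:,2]-.1)<.006)&(Q[:,0]>.35)&(Q[:,0]<.85)&(abs(Q[:,1]+.05)<.3)&(C.min(1)>110)
    A=Q[m]; 
    # largest comp: raster
    g=np.zeros((600,600),np.uint8); ij=((A[:,:2]-[.3,-.4])*1000).astype(int); g[ij[:,0],ij[:,1]]=255
    g=cv2.morphologyEx(g,cv2.MORPH_CLOSE,np.ones((7,7))); k,lab,st,_=cv2.connectedComponentsWithStats(g); b=1+np.argmax(st[1:,4])
    ii=np.argwhere(lab==b).astype(np.float32); r=cv2.minAreaRect(ii); bp=cv2.boxPoints(r)/1000+[.3,-.4]
    print(n,len(A),np.median(A[:,2]),r[1],r[2],(np.array(r[0])/1000+[.3,-.4]).round(4),bp.round(3).tolist())
E
```

```text
Traceback (most recent call last):
IndexError: index 635 is out of bounds for axis 1 with size 600
```

```bash
python3 - <<'E'
from h import *
for n in ["scene","side","wrist"]:
    d=np.load(n+"0.npy"); P=cloud(n,d); im=cv2.imread(f"pics/{n}0.png").astype(int); 
    ok=(d>0)
    Q=P[ok]; C=im[ok]; 
    np.save(n+"_P.npy",np.hstack([Q,C]))
    m=(abs(Q[:,2]-.1)<.006)&(Q[:,0]>.35)&(Q[:,0]<.85)&(Q[:,1]>-.35)&(Q[:,1]<.19)
    A=Q[m]; 
    g=np.zeros((600,600),np.uint8); ij=((A[:,:2]-[.3,-.4])*1000).astype(int); g[ij[:,0],ij[:,1]]=255
    g=cv2.morphologyEx(g,cv2.MORPH_CLOSE,np.ones((7,7))); k,lab,st,_=cv2.connectedComponentsWithStats(g); b=1+np.argmax(st[1:,4])
    ii=np.argwhere(lab==b).astype(np.float32); r=cv2.minAreaRect(ii); bp=cv2.boxPoints(r)/1000+[.3,-.4]
    print(n,len(A),np.median(A[:,2]),r[1],r[2],(np.array(r[0])/1000+[.3,-.4]).round(4),bp.round(3).tolist())
E
```

```text
scene 14683 0.09887590710259668 (303.9420166015625, 341.1744689941406) 10.124671936035156 [ 0.5603 -0.0405] [[0.381, 0.101], [0.441, -0.235], [0.74, -0.182], [0.68, 0.154]]
side 13966 0.09952212386983628 (300.7748107910156, 345.94091796875) 10.097505569458008 [ 0.5595 -0.0409] [[0.381, 0.103], [0.442, -0.238], [0.738, -0.185], [0.677, 0.156]]
wrist 69490 0.10186274977542287 (301.16998291015625, 340.21380615234375) 10.007980346679688 [ 0.5606 -0.0404] [[0.383, 0.101], [0.442, -0.234], [0.738, -0.182], [0.679, 0.153]]
```

Shaker fit: centre (0.560, -0.0406), yaw 0.176, and all three cameras agree. Next are the rack, the lever and the bystanders in the shaker frame.

```bash
cat >> h.py <<'E'
C0=np.array([.5603,-.0406]); YAW=.1757
c_,s_=np.cos(YAW),np.sin(YAW)
def toS(P):
    P=np.asarray(P,float).copy(); d=P[...,:2]-C0; P[...,0]=d[...,0]*c_+d[...,1]*s_; P[...,1]=-d[...,0]*s_+d[...,1]*c_; return P
def toW(P):
    P=np.asarray(P,float).copy(); x,y=P[...,0].copy(),P[...,1].copy(); P[...,0]=C0[0]+x*c_-y*s_; P[...,1]=C0[1]+x*s_+y*c_; return P
def state():
    o=bot.get_obs(); p=toS(o["eef_pos"])*1000; r=R.from_quat(np.r_[o["tool_rot"][1:],o["tool_rot"][0]])
    f=o["contact_force"]; print("t",round(o["t"],2),"S mm",p.round(1),"toolx in S yaw",np.round(np.arctan2(*(r.as_matrix()[[1,0],0]))-YAW,3),"F_S",np.round([f[0]*c_+f[1]*s_,-f[0]*s_+f[1]*c_,f[2]],1),"w",round(o["gripper_width"],2)); return o
def goal(S_mm,yaw_toolx):
    """shift in current tool axes (cm) and rotvec to reach tool-down pose, tool x at shaker yaw"""
    o=bot.get_obs(); r=R.from_quat(np.r_[o["tool_rot"][1:],o["tool_rot"][0]]); 
    p=toW(np.array(S_mm)/1000); a=yaw_toolx+YAW
    X=np.array([np.cos(a),np.sin(a),0]);Z=np.array([0,0,-1.]);T=R.from_matrix(np.stack([X,np.cross(Z,X),Z],1))
    print("shift cm",(r.inv().apply(p-o["eef_pos"])*100).round(2),"rot",(r.inv()*T).as_rotvec().round(3))
E
cat > rack.py <<'E'
from h import *
def rack(n,P,im=None):
    S=toS(P)*1000; 
    m=(abs(S[...,2]-155)<5)&(S[...,0]>-125)&(S[...,0]<90)&(S[...,1]>-40)&(S[...,1]<125)
    A=S[m][:,:2]; 
    if len(A)<30: print(n,"none"); return
    r=cv2.minAreaRect(A.astype(np.float32)); print(n,len(A),"ext x",np.percentile(A[:,0],[.5,1,50,99,99.5]).round(1),"y",np.percentile(A[:,1],[.5,1,50,99,99.5]).round(1),r)
E
python3 - <<'E'
from rack import *
for n in ["scene","side","wrist"]:
    D=np.load(n+"_P.npy"); P=D[:,:3]; rack(n,P)
    S=toS(P)*1000
    m=(S[:,2]>153)&(S[:,2]<250)&(S[:,1]<-60)&(S[:,1]>-140)&(abs(S[:,0]-25)<25); A=S[m]
    for z in range(155,250,10):
        k=abs(A[:,2]-z)<5
        if k.sum()>3: print("lever z",z,A[k].min(0).round(0)[:2],A[k].max(0).round(0)[:2])
    for nm,lo,hi in [("box",(-250,-400),(60,-172)),("bot",(60,-420),(260,-172)),("flask",(-250,172),(250,350))]:
        k=(S[:,2]>15)&(S[:,2]<200)&(S[:,:2]>lo).all(1)&(S[:,:2]<hi).all(1)
        if k.sum()>20: print(nm,k.sum(),np.percentile(S[k],1,0).round(),np.percentile(S[k],99,0).round())
E
```

```text
scene 1085 ext x [-70.3 -69.1  -3.   29.   29.2] y [-23.  -22.8  18.   94.4  95.5] ((-20.537845611572266, 36.88026809692383), (121.12187957763672, 103.01514434814453), 89.70999145507812)
lever z 155 [  19. -110.] [ 37. -99.]
lever z 165 [  19. -108.] [ 37. -97.]
lever z 175 [  19. -106.] [ 39. -97.]
lever z 185 [  16. -105.] [ 41. -90.]
lever z 195 [  14. -103.] [ 40. -89.]
lever z 205 [  17. -100.] [ 40. -85.]
lever z 215 [ 15. -98.] [ 41. -85.]
lever z 225 [ 15. -96.] [ 40. -82.]
lever z 235 [ 14. -94.] [ 40. -79.]
box 4544 [-135. -372.   16.] [  58. -250.  129.]
bot 2259 [  61. -324.   17.] [  95. -260.  130.]
flask 863 [-67. 255.  17.] [-15. 299. 143.]
side 989 ext x [-72.8 -72.7 -32.6  26.2  26.3] y [-24.8 -24.6  14.5  93.   93.8] ((-23.099184036254883, 35.16571044921875), (120.90135955810547, 100.47747039794922), 89.77206420898438)
lever z 155 [  16. -112.] [  34. -101.]
lever z 165 [  16. -110.] [  33. -101.]
lever z 175 [  15. -107.] [  36. -100.]
lever z 185 [  13. -107.] [ 36. -97.]
lever z 195 [  12. -105.] [ 35. -92.]
lever z 205 [  12. -103.] [ 36. -90.]
lever z 215 [  12. -101.] [ 36. -88.]
lever z 225 [ 12. -98.] [ 36. -87.]
lever z 235 [ 12. -96.] [ 36. -79.]
lever z 245 [ 19. -90.] [ 29. -86.]
box 3800 [-135. -342.   16.] [  59. -250.  130.]
bot 682 [  60. -327.   20.] [  90. -280.  132.]
flask 999 [-91. 245.  20.] [-21. 292. 144.]
wrist 9307 ext x [-70.3 -69.3 -10.   28.2  28.4] y [-22.1 -21.3  57.8  96.   96.2] ((-21.680986404418945, 36.51033401489258), (119.74391174316406, 100.8580093383789), 89.95860290527344)
lever z 155 [  18. -108.] [ 36. -98.]
lever z 165 [  22. -102.] [ 36. -96.]
lever z 175 [ 29. -97.] [ 32. -95.]
flask 819 [-80. 238.  15.] [-31. 251.  36.]
```

Rack centre is about (-21.5, 36.5) mm in the shaker frame, square to it, so its front face is at x≈-71.5. The lever and bystanders match the description. Now I'll move in front of the rack.

```bash
python3 -c "
from h import *
state(); goal([-108,37,215],-np.pi/2); goal([-108,37,116],-np.pi/2)"
```

```text
t 1.65 S mm [120.   19.9 231.3] toolx in S yaw -0.176 F_S [-0.2  0.5 -0.2] w 1.0
shift cm [-22.75   2.3    1.63] rot [0.    0.    1.395]
shift cm [-22.75   2.3   11.53] rot [0.    0.    1.395]
```

```bash
python3 -m creep '[[[-3,0.3,0.2,0,0,0.16,0.5],[-6,0.6,0.4,0,0,0.34,0.5],[-10,1,0.8,0,0,0.52,0.5],[-14,1.4,1,0,0,0.7,0.5],[-18,1.8,1.2,0,0,0.88,0.5],[-21,2.1,1.4,0,0,1.06,0.5],[-22.7,2.3,1.6,0,0,1.24,0.5],[-22.75,2.3,1.6,0,0,1.395,0.5],[-22.75,2.3,1.6,0,0,1.395,0.5]]]' 30; python3 -c "
from h import *
state(); goal([-108,37,116],-np.pi/2)"
```

```text
t: 2.78
eef_pos: [0.4476, -0.0229, 0.2156]
tool_rot: [-0.0, 0.767, -0.642, 0.0]
contact_force: [-0.1, 0.1, -0.2]
gripper_width: 0.502
t 2.77 S mm [-107.9   37.1  215.6] toolx in S yaw -1.569 F_S [-0.1  0.1 -0.2] w 0.5
shift cm [0.01 0.02 9.96] rot [-0.001  0.     0.002]
```

```bash
python3 -m creep '[[[0,0,3,0,0,0,0.5],[0,0,6,0,0,0,0.5],[0,0,8.5,0,0,0,0.5],[0,0,10,0,0,0,0.5],[0,0,10,0,0,0,0.5]]]'; python3 - <<'E'
from rack import *
o=state()
for n in ["side","wrist"]:
    im,d=bot.read_camera(n); cv2.imwrite(f"pics/{n}1.png",im); rack(n,cloud(n,d)[d>0])
E
```

```text
t: 3.4
eef_pos: [0.447, -0.023, 0.1145]
tool_rot: [0.001, 0.767, -0.641, -0.001]
contact_force: [-0.3, 0.1, -0.3]
gripper_width: 0.501
t 3.4 S mm [-108.4   37.1  114.5] toolx in S yaw -1.568 F_S [-0.3  0.2 -0.3] w 0.5
side 1013 ext x [-114.   -72.9  -33.1   26.2   26.5] y [-25.8 -24.9  14.4  93.   94.4] ((-47.568382263183594, 35.0894775390625), (123.40888977050781, 149.90687561035156), 89.84107208251953)
wrist 49753 ext x [-112.1 -106.6  -32.8    0.7    0.9] y [-22.4 -21.8  36.4  94.6  95.2] ((-58.71678161621094, 36.23222351074219), (121.00009155273438, 120.53478240966797), 0.253402441740036)
```

View pics/side1.png

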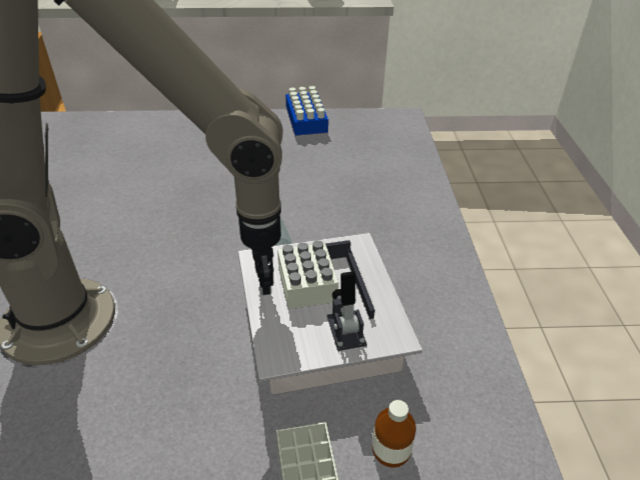

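View pics/wrist1.png

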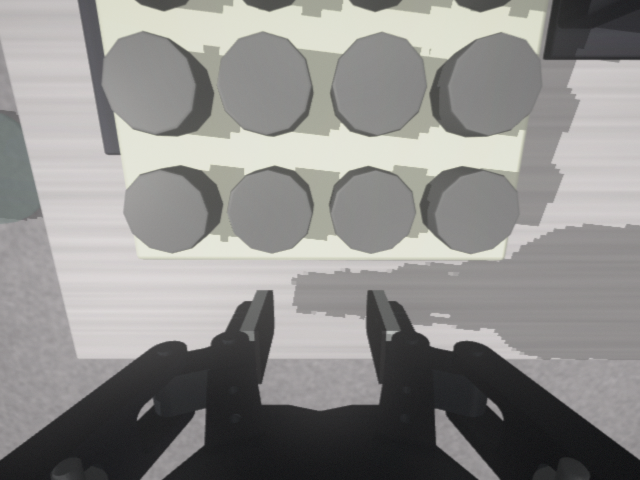

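Both fingertips are at about (270,300) and (375,300), centred in front of the rack face (row 255). I'll push in stages, watching the force.

```bash
python3 -m creep '[[[0,-1,0,0,0,0,0.5],[0,-2,0,0,0,0,0.5],[0,-2.5,0,0,0,0,0.5],[0,-3,0,0,0,0,0.5],[0,-3.5,0,0,0,0,0.5],[0,-4,0,0,0,0,0.5],[0,-4.5,0,0,0,0,0.5],[0,-5,0,0,0,0,0.5],[0,-5.5,0,0,0,0,0.5],[0,-6,0,0,0,0,0.5]]]'; python3 - <<'E'
from rack import *
o=state()
for n in ["side"]:
    im,d=bot.read_camera(n); cv2.imwrite(f"pics/{n}2.png",im); rack(n,cloud(n,d)[d>0])
E
```

```text
t: 4.75
eef_pos: [0.5044, -0.013, 0.1149]
tool_rot: [0.002, 0.766, -0.642, -0.002]
contact_force: [-7.0, -1.4, 5.7]
gripper_width: 0.503
t 4.75 S mm [-50.2  36.9 114.9] toolx in S yaw -1.571 F_S [-7.2 -0.1  5.7] w 0.5
side 729 ext x [-52.5 -40.5   1.8  58.4  58.7] y [-25.6 -25.1  11.4  92.6  93.7] ((-1.8254776000976562, 34.765403747558594), (123.83284759521484, 122.9095687866211), 89.76652526855469)
```

```bash
python3 -m creep '[[[0,-0.4,0,0,0,0,0.5],[0,-0.7,0,0,0,0,0.5],[0,-1.0,0,0,0,0,0.5],[0,-1.2,0,0,0,0,0.5],[0,-1.3,0,0,0,0,0.5],[0,-1.4,0,0,0,0,0.5],[0,-1.4,0,0,0,0,0.5]]]'; python3 - <<'E'
from rack import *
o=state()
for n in ["side"]:
    im,d=bot.read_camera(n); cv2.imwrite(f"pics/{n}3.png",im); rack(n,cloud(n,d)[d>0])
E
```

```text
t: 5.68
eef_pos: [0.5197, -0.0102, 0.1151]
tool_rot: [0.0, 0.766, -0.642, -0.0]
contact_force: [-4.4, -0.9, -0.7]
gripper_width: 0.5
t 5.67 S mm [-34.7  37.1 115.1] toolx in S yaw -1.571 F_S [-4.5 -0.1 -0.7] w 0.5
side 694 ext x [-46.5 -25.8  16.   74.   74.2] y [-24.7 -24.5  13.2  93.9  94.8] ((13.911396026611328, 36.11470413208008), (124.28160095214844, 121.72325134277344), 89.82022857666016)
```

```bash
python3 -m creep '[[[0,-0.1,0,0,0,0,0.5],[0,-0.2,0,0,0,0,0.5],[0,-0.2,0,0,0,0,0.5]]]'; python3 -c "
from h import *
state()"
```

```text
t: 6.1
eef_pos: [0.5196, -0.0102, 0.1151]
tool_rot: [0.002, 0.766, -0.642, -0.002]
contact_force: [-13.0, -1.3, 8.7]
gripper_width: 0.504
t 6.1 S mm [-34.7  37.1 115.1] toolx in S yaw -1.571 F_S [-13.    1.    8.7] w 0.5
```

It's solid against the fence: the push force rose from 4.5 to 13 N with no further motion. I'll back off and check.

```bash
python3 -m creep '[[[0,0.5,0,0,0,0,0.5],[0,1.5,0,0,0,0,0.5],[0,3,-1,0,0,0,0.2],[0,3.5,-5,0,0,0,0],[0,3.5,-9,0,0,0,0],[0,3.5,-13,0,0,0,0],[0,3.5,-15,0,0,0,0],[0,3.5,-15,0,0,0,0]]]'; python3 - <<'E'
from rack import *
o=state()
for n in ["side","scene","wrist"]:
    im,d=bot.read_camera(n); cv2.imwrite(f"pics/{n}4.png",im); rack(n,cloud(n,d)[d>0])
goal([25,-40,265],-np.pi/2)
E
```

```text
t: 7.1
eef_pos: [0.4885, -0.0159, 0.2674]
tool_rot: [-0.002, 0.766, -0.642, 0.001]
contact_force: [-0.5, -0.5, 0.5]
gripper_width: -0.001
t 7.1 S mm [-66.4  36.8 267.4] toolx in S yaw -1.571 F_S [-0.6 -0.4  0.5] w -0.0
side 866 ext x [-25.2 -25.1  11.7  74.   74.3] y [-24.8 -24.7  20.7  94.2  95.2] ((24.43947410583496, 35.93788146972656), (100.6290283203125, 122.98895263671875), 0.2800198793411255)
scene 1214 ext x [-22.  -21.4  40.3  76.7  77. ] y [-23.2 -23.   18.4  95.   95.8] ((26.806724548339844, 36.71258544921875), (101.49998474121094, 121.11682891845703), 0.22129809856414795)
wrist 13392 ext x [-23.7 -23.6  30.9  74.7  74.9] y [-22.7 -22.3  36.7  95.7  96.1] ((25.424386978149414, 36.61792755126953), (100.04701232910156, 120.48001098632812), 0.18951751291751862)
shift cm [ 7.71 -9.29 -0.06] rot [ 0.001  0.    -0.   ]
```

View pics/wrist4.png

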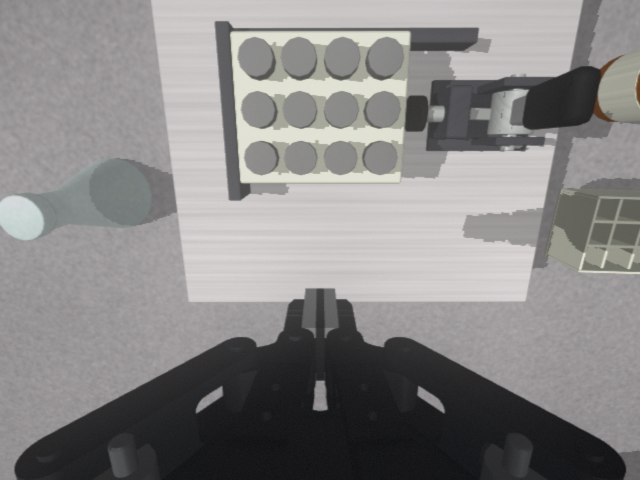

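View pics/scene4.png

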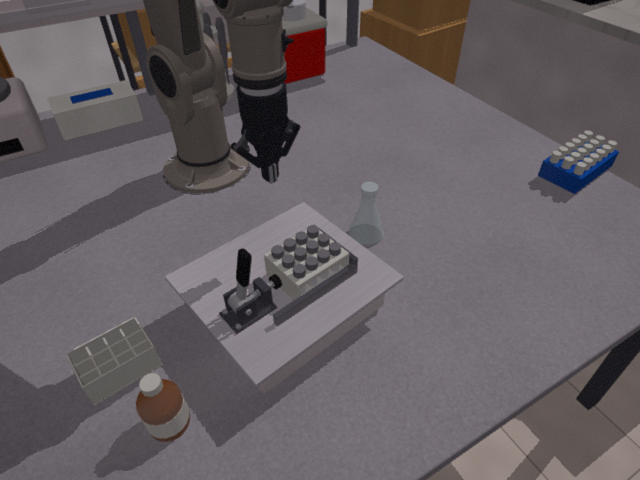

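Rack checks out: centre x ≈ 25.4 mm, flush, top at 155 mm, and nothing else has moved. Next, the closed fingers go to the rack side of the lever.

```bash
python3 -m creep '[[[2,-3,0,0,0,0,0],[5,-6,0,0,0,0,0],[7.7,-9.3,0,0,0,0,0],[7.7,-9.3,1,0,0,0,0],[7.7,-9.3,3,0,0,0,0],[7.7,-9.3,4.5,0,0,0,0],[7.7,-9.3,4.5,0,0,0,0]]]'; python3 - <<'E'
from rack import *
o=state()
for n in ["scene"]:
    im,d=bot.read_camera(n); cv2.imwrite(f"pics/{n}5.png",im)
E
```

```text
t: 8.12
eef_pos: [0.5913, -0.0748, 0.2185]
tool_rot: [0.001, 0.767, -0.642, -0.002]
contact_force: [-0.5, 0.0, -0.5]
gripper_width: -0.002
t 8.12 S mm [ 24.5 -39.1 218.5] toolx in S yaw -1.57 F_S [-0.5  0.1 -0.5] w -0.0
```

View pics/scene5.png

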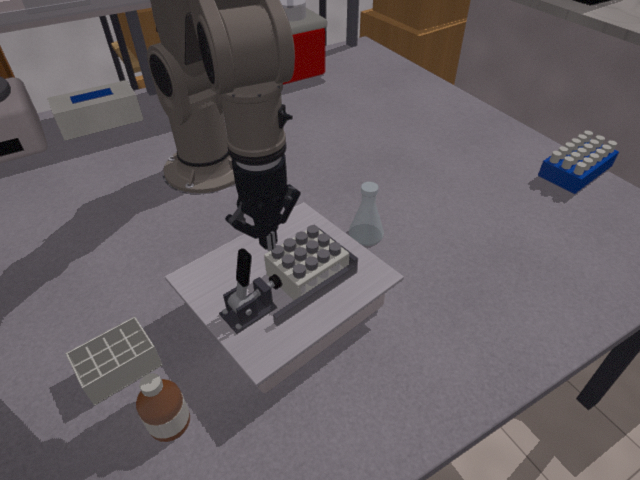

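```bash
python3 -m creep '[[[1.5,0,0,0,0,0,0],[2.8,0,0,0,0,0,0],[3.8,0,0,0,0,0,0],[4.7,0,0,0,0,0,0],[5.6,0,-0.1,0,0,0,0],[6.5,0,-0.2,0,0,0,0],[7.4,0,-0.2,0,0,0,0],[8.1,0,-0.1,0,0,0,0],[8.1,0,-0.1,0,0,0,0]]]'; python3 - <<'E'
from rack import *
o=state()
for n in ["scene"]:
    im,d=bot.read_camera(n); cv2.imwrite(f"pics/{n}6.png",im)
E
```

```text
t: 9.3
eef_pos: [0.607, -0.1556, 0.2211]
tool_rot: [0.0, 0.766, -0.643, -0.0]
contact_force: [-1.9, 1.9, 0.2]
gripper_width: -0.0
t 9.3 S mm [  25.9 -121.4  221.1] toolx in S yaw -1.571 F_S [-1.5  2.2  0.2] w -0.0
```

View pics/scene6.png

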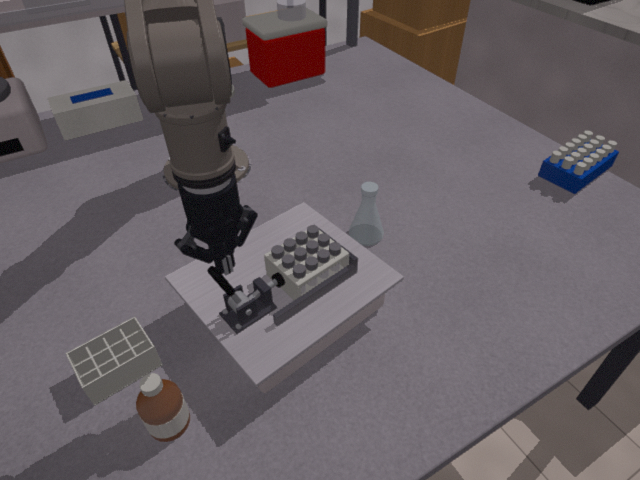

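The lever is tilting outwards (grip at about (222,280)) with the finger behind it, at 2 N. I'll continue round the arc and past centre.

```bash
python3 -m creep '[[[1.2,0,0.5,0,0,0,0],[2.4,0,1.1,0,0,0,0],[3.5,0,1.9,0,0,0,0],[4.5,0,2.8,0,0,0,0],[5.3,0,3.8,0,0,0,0],[6.0,0,5.0,0,0,0,0],[6.4,0,6.0,0,0,0,0],[6.7,0,6.9,0,0,0,0],[6.7,0,7.1,0,0,0,0],[6.7,0,7.1,0,0,0,0]]]'; python3 - <<'E'
from rack import *
o=state()
for n in ["scene","side"]:
    im,d=bot.read_camera(n); cv2.imwrite(f"pics/{n}7.png",im)
E
```

```text
t: 10.6
eef_pos: [0.6188, -0.2208, 0.1502]
tool_rot: [0.0, 0.767, -0.642, -0.0]
contact_force: [0.4, -0.7, -0.0]
gripper_width: 0.003
t 10.6 S mm [  26.1 -187.6  150.2] toolx in S yaw -1.57 F_S [ 0.3 -0.7 -0. ] w 0.0
```

View pics/scene7.png

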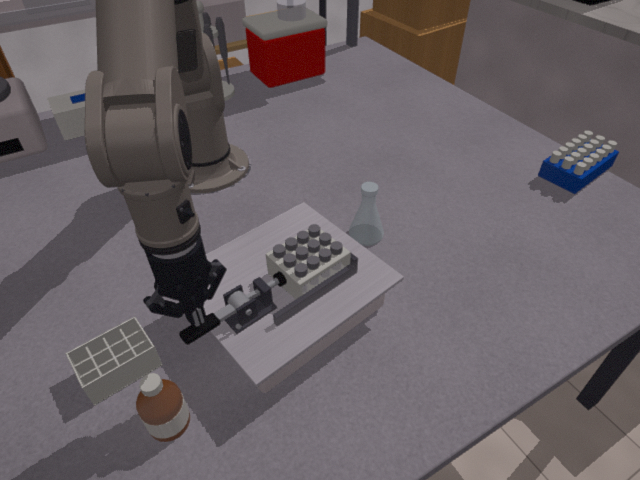

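View pics/side7.png

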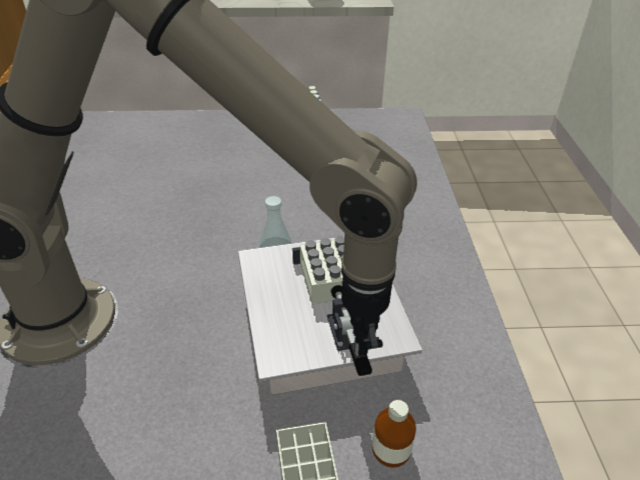

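The lever lies level at about (200,328) and has snapped free of the finger, with no contact force. I'll lift straight up, retreat and verify.

```bash
python3 -m creep '[[[0,0,-2,0,0,0,0],[0,0,-6,0,0,0,0],[0,0,-11,0,0,0,0],[-2,3,-14,0,0,0,0],[-6,8,-14,0,0,0,0],[-10,12,-14,0,0,0,0],[-10,12,-14,0,0,0,0]]]'; python3 - <<'E'
from rack import *
o=state()
for n in ["scene","side","wrist"]:
    im,d=bot.read_camera(n); cv2.imwrite(f"pics/{n}8.png",im); P=cloud(n,d)[d>0]; rack(n,P)
    S=toS(P)*1000
    A=S[(S[:,1]<-150)&(S[:,1]>-235)&(abs(S[:,0]-25)<20)&(S[:,2]>105)&(S[:,2]<170)]
    if len(A)>10: print("lever",len(A),np.polyfit(A[:,1],A[:,2],1),A.min(0).round(),A.max(0).round())
    A=S[(abs(S[:,0]-25)<10)&(S[:,1]>-60)&(S[:,1]<-15)&(S[:,2]>138)&(S[:,2]<150)]
    if len(A)>3: print("shoe y",A[:,1].max().round(1))
    for nm,lo,hi in [("box",(-250,-400),(60,-235)),("bot",(60,-420),(260,-235)),("flask",(-250,172),(250,350))]:
        k=(S[:,2]>15)&(S[:,2]<200)&(S[:,:2]>lo).all(1)&(S[:,:2]<hi).all(1)
        if k.sum()>20: print(nm,k.sum(),np.percentile(S[k],1,0).round(),np.percentile(S[k],99,0).round())
E
```

```text
t: 11.58
eef_pos: [0.48, -0.1416, 0.2918]
tool_rot: [-0.001, 0.767, -0.641, -0.0]
contact_force: [1.0, -0.2, 0.5]
gripper_width: -0.001
t 11.57 S mm [-96.7 -85.5 291.8] toolx in S yaw -1.569 F_S [ 1.  -0.3  0.5] w -0.0
scene 1219 ext x [-22.6 -21.3  40.4  76.8  77.1] y [-19.7 -19.7  21.2  98.9  99.8] ((27.016986846923828, 40.5386848449707), (121.76436614990234, 101.4520492553711), 89.59234619140625)
lever 663 [4.08194859e-03 1.36668113e+02] [  13. -219.  125.] [  41. -150.  140.]
shoe y -18.0
box 4531 [-135. -372.   17.] [  58. -250.  129.]
bot 2255 [  61. -324.   17.] [  95. -260.  130.]
flask 1272 [-75. 241.  16.] [-16. 298. 142.]
side 978 ext x [-25.3 -25.   14.9  73.8  74.1] y [-22.  -21.5  17.8  97.9  99.8] ((24.780282974243164, 39.058998107910156), (101.06612396240234, 123.73920440673828), 0.03625578433275223)
lever 529 [2.81251405e-02 1.42363170e+02] [  12. -221.  126.] [  38. -150.  143.]
shoe y -16.7
box 3797 [-134. -342.   16.] [  59. -250.  130.]
bot 682 [  60. -326.   16.] [  90. -280.  132.]
flask 124 [-92. 173.  17.] [ 40. 285.  95.]
wrist 10333 ext x [-23.6 -23.6  23.1  75.4  75.6] y [-20.6 -20.5  26.8  97.5  98.2] ((26.21813201904297, 39.200748443603516), (120.31184387207031, 99.7054443359375), 89.97079467773438)
lever 2963 [-1.26120783e-02  1.37295861e+02] [  14. -220.  131.] [  40. -150.  143.]
shoe y -20.2
box 12904 [-133. -373.   16.] [  59. -249.  132.]
bot 2982 [  60. -305.   22.] [  91. -258.  133.]
flask 2987 [-89. 238.  15.] [-15. 277.  68.]
```

View pics/wrist8.png

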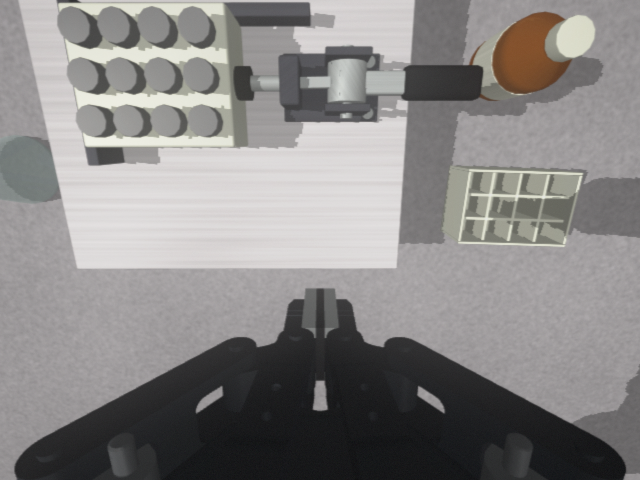

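View pics/side8.png

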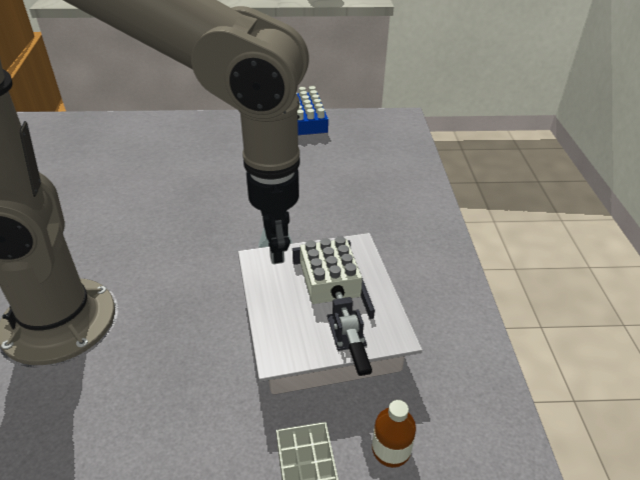

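The lever is level (slope ≈ 0, about z 132), the shoe sits on the rack side at y ≈ -18 to -20, the rack is at about (25, 40), and nothing else has moved.

```bash
python3 -c "
from h import *
state(); print(bot.hand_in())"
```

```text
t 11.72 S mm [-93.  -88.6 291.9] toolx in S yaw -1.571 F_S [-0.2  0.6 -0.4] w 0.0
the job is handed in; nothing more can be done
None
```

The rack is fully home against the back fence and clamped, and I handed the job in at about 11.7 s; no verdict was reported.

- **Rack push:** With the lever still up, I pushed the rack back with both fingertips. At the fence the push force rose from 4.5 to 13 N with no further motion.
- **Lever:** I then swung it outwards with the closed fingers until it snapped past centre, lifted clear and backed off.
- **Last checks (shaker frame):**
  - The rack is at x ≈ 25–27, y ≈ 39–40.5 mm, square to the shaker. Its top is still about 155 mm above the bench, so it is flat on the platform.
  - The lever is level and pointing to -y.
  - The shoe is on the rack's side, at y ≈ -17 to -20 mm.
  - The tip box and bottle are where they were. So is the flask, though the arm partly hid it in the last side view.
  - The robot is touching nothing.
- **Disagreement:** The cameras differ from each other by about 2 mm, which is within their calibration. No check failed.

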